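# Mount a temperature logger on a transport case and hold the reader wand on its contact

### The job

Slide the white temperature logger into the black shoe on the lid of the transport case, nose first in through the open end, until it is fully home with both orange clips snapped in, and let go of it. Then take the yellow reader wand out of its stand and hold its spring tip on the middle of the logger's round metal contact, square to the sloping face and gently, with the tip about half pressed in. Finish while still holding the wand on the contact like that, and leave the tape, the bottle and the carton alone.

Things in the scene. Friction and masses are not known exactly. Their poses are not given: they have to be found in the camera images.
- case: Insulated transport case, dark blue with a light grey lid, 230 mm (its x) by 280 mm (its y), 130 mm high, immovable. Origin: centre of its underside; z up; its -x side with two latches roughly faces the robot. Handles stand 20 mm out from its y ends, below the lid. On the flat lid is a black shoe, 121 mm (x) by 63 mm, for the logger
- shoe_home (a point): Where the logger's origin lies when the logger is fully home: on the shoe's floor, 5 mm above the lid; axes as case. The logger slides in towards +x, its axes parallel to the case's, until its nose meets the end stop at x = +30 mm. The shoe's floor starts at x = -85 mm as an open apron, where the logger can be set down before sliding it in
- shoe_mouth (a point): Middle of the shoe's open mouth, on its floor, 18 mm to the -x side of shoe_home; axes as case. From here to the stop, walls (inner faces y = +-25.5 mm) carry lips reaching in to y = +-19.5 mm over the logger's foot; 6.5 mm between floor and lips, lip tops 9.5 mm above the floor. The last 16 mm before the mouth, walls flare out to about y = +-31 mm
- clip_left (a joint): Orange spring clip in the shoe's +y wall, at the x of shoe_home: 0 at rest, grows as the passing foot pushes it aside, at most 0.005 m. The foot moves each clip 2.5 mm aside (about 3.5 N) and it snaps back to 0 into a notch of the foot when the logger is home; pushing past both takes about 5 to 12 N along the shoe
- clip_right (a joint): The same clip in the -y wall
- logger: White temperature logger, 0.12 kg, on a 3 mm black mat. Origin: centre of its grey foot's underside; z up; +x: nose that enters the shoe first. Foot 60 (x) x 48 x 4 mm, nose tapered, side notches. White body 56 x 34 mm (y), top 42 mm above the underside at x = 6 to 28 mm (grip across y here, fingertips over 11 mm above the underside to clear the lips), sloping down 25 degrees to 26 mm at x = -28
- contact: Round steel contact of the logger, 17 mm across, standing 2 mm proud in a blue ring on the logger's sloping face. Origin: centre of its outer face, at x = -12 mm, z = +35.7 mm in the logger's frame; z is the outward normal of the sloping face, 25 degrees from the logger's z towards its -x
- stand: Black desk stand of the wand, 85 mm square, 65 mm high, on a grey foot plate 105 mm square, does not move, with one upright hole 26 mm wide. Origin: centre of its underside; z up
- wand: Reader wand, 0.15 kg, upright in the stand, its collar resting on the stand's top. Origin: on its axis at the collar's underside (65 mm above the bench); z along its axis, away from the tip. Yellow square grip 24 x 24 mm (sides along x, y) from z = 6 to 76 mm, black collar 34 mm across below it, grey nose 22 mm across down to z = -45 mm, brass spring tip to z = -57 mm
- tip_end (a point): End of the wand's brass spring tip (dome 9 mm across), 57 mm below the wand's origin on its axis when not pressed; axes as wand
- tip (a joint): How far the wand's spring tip is pressed in: 0 free, 0.012 m fully in. It takes 1 N to start moving it and 0.5 N more for each mm (4 N at half travel)
- tape: Roll of brown parcel tape lying flat, 120 mm across, 48 mm high, loose; origin at the centre of its underside. To be left alone
- bottle: White drinking bottle with a steel cap, 68 mm across, 200 mm high, loose; origin at the centre of its underside. To be left alone
- carton: Small closed cardboard carton, 120 by 70 by 60 mm, loose; origin at the centre of its underside. To be left alone
Things that resemble listed ones, but are neither listed nor needed, are in the scene too. There is more than one size of the logger; the one meant has the size given above.

How it is judged:
By the outcome, as a careful person would: the job done as asked, in the order asked, and still so for the second after the job is handed in, while the arm keeps its last pose, push and grip.
It also fails if it takes over 64 s, if anything falls off the work surface, if the arm or the gripper's body presses on something with over 40 N, if the wrist force passes 120 N, or if a joint passes its speed limit or range.

### The arm

A 7-joint arm with a two-finger parallel gripper is mounted at the origin on the work surface. World frame = base frame: x ahead of the robot, y to its left, z up, the work surface at z = 0. Lengths are in m, angles in rad, forces in N, time in s.
With the tool pointing down it reaches from about 0.425 to 0.925 m from the base axis. Payload 6.8 kg.
Tool frame: the origin (TCP) lies at the very end of the fingers, on their centre line; the grasp point (between the pads) lies 19 mm behind it (grip_point_offset is the distance from the TCP to the grasp point, in m); z points along the fingers, y is the line along which they close (so a half turn about z gives the same grasp; the last joint's range is limited). The gripper opens to 85 mm and grips with 20 to 120 N. Pads are 22 mm wide; open, the fingers measure 114 mm over their backs; the gripper's body (76 mm by 85 mm) begins 54 mm behind the grasp point. The pads swing forward as they close: fully open they stand 13 mm farther back than shut.
Start: joints at [-0.108, 0.477, 0.022, 1.555, -0.011, 1.109, -0.083], TCP at [0.675, 0, 0.231] pointing down, gripper open.
Joint ranges: [-2.96, 2.96], [-0.34, 2.1], [-1.41, 1.46], [0.24, 2.44], [-1.37, 4.51], [0.17, 1.92], [-2.96, 2.96]. Speed limits (rad/s): [2.39, 2.39, 3.14, 3.14, 3.14, 3.14, 3.14].

### API

Orientations are given as a unit quaternion [w, x, y, z].
In Python, from station import * gives the robot as it stands.
- The arm moves only by the tool carry_out, never from a script. Its argument "rows" is text: rows parted by semicolons, each of 4 numbers parted by spaces: the shift along the world's x, y, z in mm, then the turn about the world's z in degrees. In form: dx dy dz yaw; .... A call has 1 to 10 rows; each row shifts and turns the commanded pose from where the row before left it; what a row does not reach is not made up. A row lasts 1/8 s, in which the tool goes at most 62.5 mm and 10.7 degrees, less where a joint would pass 70% of its speed; a pose out of reach is approached as far as the arm can. A call is refused whole if a number of a shift passes 62.5 or a number of a turn 10.7, either way. A call with a gripper value outside its range is refused whole. "claw" is the finger opening in mm, from 0 to 85.4, set as the call begins (left out, the last holds). The fingers move at their own pace and stop on an object; "force" is the grip in N (left out, the last holds). Time passes only in rows, so rows that do not move let the fingers close. It gives the time, the measured TCP pose, the force, the opening and the grip force at its end, in the units of the state.
- get_obs(): the state, without advancing time (a new reading comes with each control period).
- read_camera(name): name is "scene" or "side" or "wrist"; returns a dict with "img" (384x512x3 uint8, blue, green, red), "fov_y" (degrees; the focal length in pixels is half the picture's height over the tangent of half this angle, whatever the lens; pixels are square), "cx", "cy" (the principal point, pixels), "distortion" ([k1, k2, p1, p2, k3] as OpenCV has them; the pictures are not rectified), "world_to_cam" (4x4, takes a point from world to camera coordinates). Camera axes: x right, y up, looking along -z (the intrinsics and any distortion apply to the point x, -y, -z); pixel columns grow to the right and rows downward; lengths in m; the calibration is good to about 2 mm. A picture is of the moment at which its call begins. There is no depth.
- hand_in(): hands the job in; it is judged then, once.
Trained networks look in the newest picture that a camera, given by its name, has taken for a name from the list of things; names that differ only in an ending like _2 or _b are one class to them, and where a whole thing is asked for, a point or a joint stands for the part that bears it (a point fixed in the world has none). Each returns a list of dicts, best first, with "confidence" (0 to 1); they miss things now and then, are a little off and sometimes report something else, mostly with a low value. They report only what shows in the picture. A call takes as long as a camera call. They do not tell look-alikes from the thing itself.
- recognise(camera, thing): "centre" ([column, row] in pixels, amid what is visible of it).
- outline_of(camera, thing): "pixels" (384x512 bool, what is visible of it) and "centre" ([column, row] in pixels, amid what is visible of it).
- place_of(camera, thing): "centre" ([column, row] in pixels: a listed point, or the origin of a listed thing).
The state is a dict: "t": time; "q": joint angles; "joint_vel": joint speeds; "joint_torque": joint torques, N m; "eef_pos": TCP position; "tool_rot": TCP orientation; "contact_force": force on the tool from outside, world axes, zero at the start; "torque": the same for the moment, N m; "gripper_width": opening from 0.0 (shut) to 1.0 (fully open); "grasp_force": force on a finger pad.
Only numpy, scipy, OpenCV 4.12 (cv2) and the standard library are available. Lean on these libraries where they do the work, as an engineer would, in place of code of your own. Each camera call takes 0.05 s, during which the arm holds its last target. There are 200 camera calls.

## Working session

There is one attempt and no reset: what is moved stays moved. The work goes in short steps, Python scripts to look and compute and a tool call to move; the robot and the scene stay as the last step left them, time stands still between calls to the robot, and variables do not carry over. Pictures are saved under pics/ and viewed, at most 10 in all, crops included, and the job is handed in when it is done.

Besides the shell and the picture viewer there is one more tool, called after "Call:" as name(argument=value, ...) on one line, values as JSON. carry_out: Moves the arm, as the interface text tells. Its arguments: {"type":"object","properties":{"rows":{"type":"string"},"claw":{"type":"number"},"force":{"type":"number"}},"required":["rows"]}

```bash
ls; mkdir -p pics; cat > h.py <<'E'
from station import *
import numpy as np, cv2
def cam(n):
    c=read_camera(n); h=c["img"].shape[0]; f=h/2/np.tan(np.radians(c["fov_y"])/2)
    c["K"]=np.array([[f,0,c["cx"]],[0,f,c["cy"]],[0,0,1.]]); c["D"]=np.array(c["distortion"],float); c["W"]=np.array(c["world_to_cam"]); return c
def proj(c,P):
    P=np.atleast_2d(P); q=P@c["W"][:3,:3].T+c["W"][:3,3]; q=q*[1,-1,-1]
    return cv2.projectPoints(q,np.zeros(3),np.zeros(3),c["K"],c["D"])[0][:,0]
def ray(c,px):
    u=cv2.undistortPoints(np.array([[px]],float),c["K"],c["D"])[0,0]
    R=c["W"][:3,:3]; return -R.T@c["W"][:3,3], R.T@np.array([u[0],-u[1],-1])
def onz(c,px,z):
    o,d=ray(c,px); return o+d*(z-o[2])/d[2]
E
python3 - <<'E'
from h import *
print(get_obs())
for n in ("scene","side","wrist"):
    c=cam(n); cv2.imwrite(f"pics/{n}0.png",c["img"]); print(n,c["fov_y"],c["D"],np.round(c["W"],3).tolist())
    for th in ("logger","shoe_home","shoe_mouth","contact","wand","stand","case","tape","bottle","carton"):
        try: print(th,[(np.round(r["centre"]).tolist(),round(r["confidence"],2)) for r in place_of(n,th)])
        except Exception as e: print(th,e)
E
```

```text
pics
{'t': 0.0, 'q': array([-0.1080749 ,  0.47779603,  0.02234364,  1.55646441, -0.01151829,
        1.10929578, -0.08312946]), 'joint_vel': array([ 3.47110692e-04, -6.59596722e-04,  5.10846382e-04, -1.52890573e-03,
       -7.33894412e-05, -1.18536536e-04,  2.55621245e-04]), 'joint_torque': array([-5.45967814e-04, -5.96443820e+01,  1.60769675e+00, -2.81194621e+01,
        1.24063640e-02,  9.39900521e-03,  2.20753498e-05]), 'eef_pos': array([ 6.74401390e-01, -2.95688287e-05,  2.30323049e-01]), 'tool_rot': array([-6.04359163e-04,  7.07122295e-01,  7.07090671e-01, -6.90672010e-04]), 'contact_force': array([0.16085588, 0.38940741, 0.82100709]), 'torque': array([ 0.01167354, -0.04167362, -0.00417017]), 'grasp_force': 0.0, 'gripper_width': 0.9973390655492079}
scene 51.61675615210122 [-0.09724078  0.          0.          0.          0.        ] [[0.882, 0.472, -0.019, -0.47], [-0.289, 0.572, 0.768, 0.069], [0.373, -0.671, 0.641, -1.775], [0.0, 0.0, 0.0, 1.0]]
logger [([193.0, 276.0], 0.78), ([149.0, 297.0], 0.63)]
shoe_home [([288.0, 200.0], 0.82)]
shoe_mouth [([283.0, 201.0], 0.83)]
contac
[... 559 characters left out ...]
.0, 170.0], 0.7), ([318.0, 148.0], 0.45)]
shoe_mouth [([233.0, 171.0], 0.68)]
contact [([319.0, 150.0], 0.57), ([345.0, 131.0], 0.54)]
wand [([226.0, 309.0], 0.8)]
stand [([226.0, 318.0], 0.72)]
case [([241.0, 206.0], 0.76)]
tape [([270.0, 137.0], 0.71)]
bottle [([173.0, 277.0], 0.91)]
carton [([153.0, 339.0], 0.58)]
wrist 70.20759827603548 [-0.0093137  0.         0.         0.         0.       ] [[1.0, -0.001, 0.0, -0.675], [0.001, 0.962, -0.272, 0.034], [0.0, 0.272, 0.962, -0.378], [0.0, 0.0, 0.0, 1.0]]
logger []
shoe_home [([247.0, 228.0], 0.6)]
shoe_mouth [([224.0, 224.0], 0.94), ([227.0, 189.0], 0.31)]
contact []
wand []
stand []
case [([225.0, 188.0], 0.61)]
tape []
bottle []
carton []
```

```bash
python3 - <<'E'
import cv2,numpy as np
a,b,w=[cv2.imread(f"pics/{n}0.png") for n in("scene","side","wrist")]
s=cv2.resize(a[110:330,110:370],(520,440)); cv2.imwrite("pics/a.png",np.hstack([s]))
cv2.imwrite("pics/b.png",cv2.resize(b,(768,576)))
E
```

```text
(no output)
```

View pics/a.png

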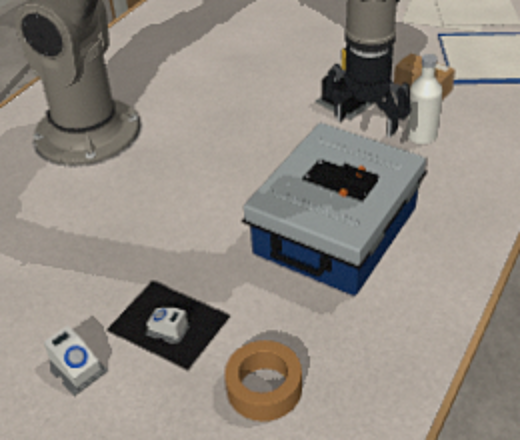

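View pics/b.png

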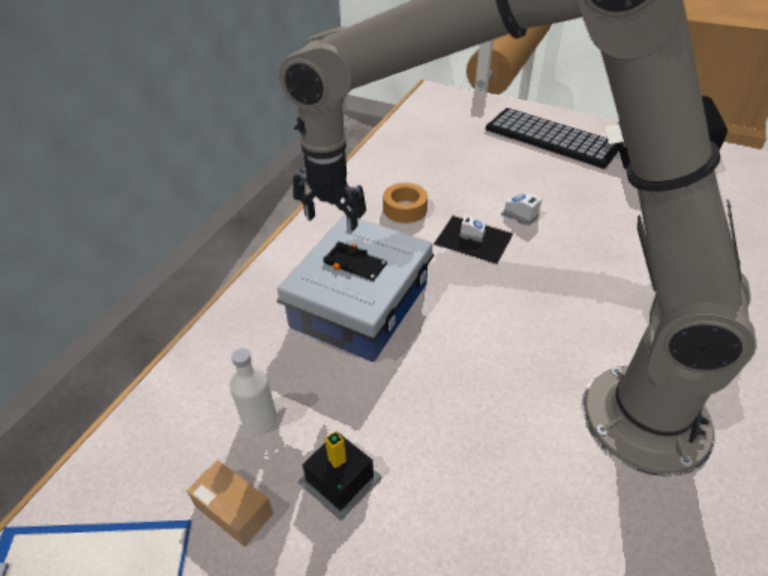

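View pics/wrist0.png

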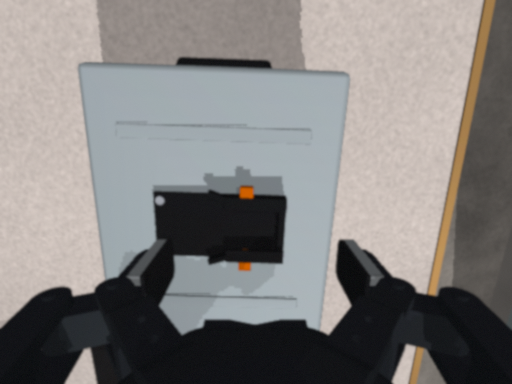

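```bash
python3 - <<'E'
from h import *
def tri(cs,ps):
    A=[];b=[]
    for c,p in zip(cs,ps):
        o,d=ray(c,p); d/=np.linalg.norm(d); M=np.eye(3)-np.outer(d,d); A.append(M);b.append(M@o)
    return np.linalg.solve(sum(A),sum(b))
sc,si,wr=cam("scene"),cam("side"),cam("wrist")
print("logger",tri([sc,si],[[193,276],[317,152]]),onz(si,[317,152],.003),onz(sc,[193,276],.003))
print("contact",tri([sc,si],[[189,264],[319,150]]))
print("big",tri([sc,si],[[149,297],[351,142]]),"c",tri([sc,si],[[148,288],[345,131]]))
print("wand",onz(si,[226,309],.065),onz(sc,[284,149],.065),onz(si,[226,318],0))
print("shoe",onz(wr,[247,228],.135),onz(si,[231,170],.135),onz(sc,[288,200],.135),onz(wr,[224,224],.135),onz(si,[233,171],.135))
print("case",onz(si,[241,206],0),onz(sc,[276,222],0))
print("lid corners from wrist",[onz(wr,p,.13).round(3).tolist() for p in ([80,64],[349,73])])
print("bottle",onz(si,[173,277],0),"carton",onz(si,[153,339],0),"tape",onz(si,[270,137],0),onz(sc,[240,303],0))
v=cv2.resize(si["img"][110:180,290:380],(810,630),interpolation=2)[:600,:800]
u=cv2.resize(sc["img"][250:310,130:220],(780,520),interpolation=2)
cv2.imwrite("pics/crop1.png",np.vstack([cv2.resize(v,(400,300)),cv2.resize(u,(400,267))]))
E
```

```text
logger [ 0.48850703 -0.38681588  0.01202539] [ 0.48780348 -0.40100823  0.003     ] [ 0.48792891 -0.38023445  0.003     ]
contact [ 0.47101545 -0.36801543  0.04310866]
big [ 0.39452409 -0.51838431 -0.00319115] c [ 0.41572929 -0.51508638  0.05074692]
wand [0.46703219 0.36801808 0.065     ] [0.47391669 0.36717461 0.065     ] [0.47493707 0.36226387 0.        ]
shoe [ 0.66785151 -0.02866966  0.135     ] [ 0.66615492 -0.03693982  0.135     ] [ 0.66950511 -0.01856918  0.135     ] [ 0.64644037 -0.02464426  0.135     ] [ 0.65801434 -0.035408    0.135     ]
case [ 0.62622369 -0.0193558   0.        ] [ 0.62121768 -0.01465369  0.        ]
lid corners from wrist [[0.532, 0.113, 0.13], [0.753, 0.106, 0.13]]
bottle [0.6760916  0.31706565 0.        ] carton [0.61690833 0.4959257  0.        ] tape [ 0.69600479 -0.41560506  0.        ] [ 0.68196141 -0.39778754  0.        ]
```

View pics/crop1.png

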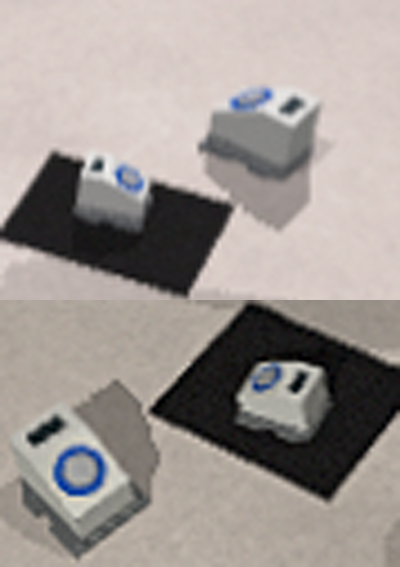

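The logger on the black mat (scene 193,273; side 317,152) fits: it is on the mat and about 60 mm long. The bigger one beside it (scene 148,290; side 350,140) is the look-alike. I'll move the wrist camera over the mat one.

Call:
carry_out(rows="-26 -55 0 0;-26 -55 0 0;-26 -55 0 0;-26 -55 0 0;-26 -55 0 0;-26 -55 0 0;-26 -50 0 0;0 0 0 0;0 0 0 0", claw=85)

```text
t: 2.92
eef_pos: [0.4932, -0.3797, 0.2313]
tool_rot: [-0.0, 0.707, 0.707, 0.0]
contact_force: [0.1, 0.3, 0.0]
gripper_width: 0.995
grasp_force: 0.0
```

```bash
python3 - <<'E'
from h import *
c=cam("wrist"); cv2.imwrite("pics/w1.png",c["img"]); o=get_obs(); print(o["t"],o["eef_pos"],o["tool_rot"],o["contact_force"])
for th,z in (("logger",.003),("contact",.0387)):
    for r in place_of("wrist",th): print(th,np.round(r["centre"],1),r["confidence"],onz(c,r["centre"],z).round(4))
for r in outline_of("wrist","logger")+outline_of("wrist","contact"):
    m=r["pixels"].astype(np.uint8); ys,xs=np.nonzero(m); print(r["confidence"],xs.min(),xs.max(),ys.min(),ys.max(),m.sum(), cv2.minAreaRect(np.c_[xs,ys].astype(np.float32)))
    cv2.drawContours(c["img"],cv2.findContours(m,0,2)[0],-1,(0,255,0),1)
cv2.imwrite("pics/w1o.png",cv2.resize(c["img"],(768,576)))
E
```

```text
2.975 [ 0.49388473 -0.37870336  0.23123322] [-1.49291470e-04  7.06509187e-01  7.07703708e-01  4.56629710e-04] [ 0.89959244  0.15773492 -0.62674039]
logger [194.4 256.9] 0.91 [ 0.4026 -0.5094  0.003 ]
logger [248.5 171.1] 0.85 [ 0.4849 -0.3789  0.003 ]
contact [196.5 276.9] 0.96 [ 0.4124 -0.521   0.0387]
contact [242.9 174.8] 0.56 [ 0.4787 -0.3769  0.0387]
0.69 227 274 149 186 1514 ((250.75181579589844, 168.1824951171875), (36.67971420288086, 44.703407287597656), 83.41805267333984)
0.66 168 223 233 290 2401 ((195.5, 261.5), (57.0, 55.0), 90.0)
0.86 182 209 264 287 501 ((195.2000274658203, 275.8999938964844), (21.466251373291016, 28.174455642700195), 63.43495178222656)
0.62 233 251 164 183 298 ((242.0, 173.5), (19.0, 18.0), 90.0)
```

View pics/w1o.png

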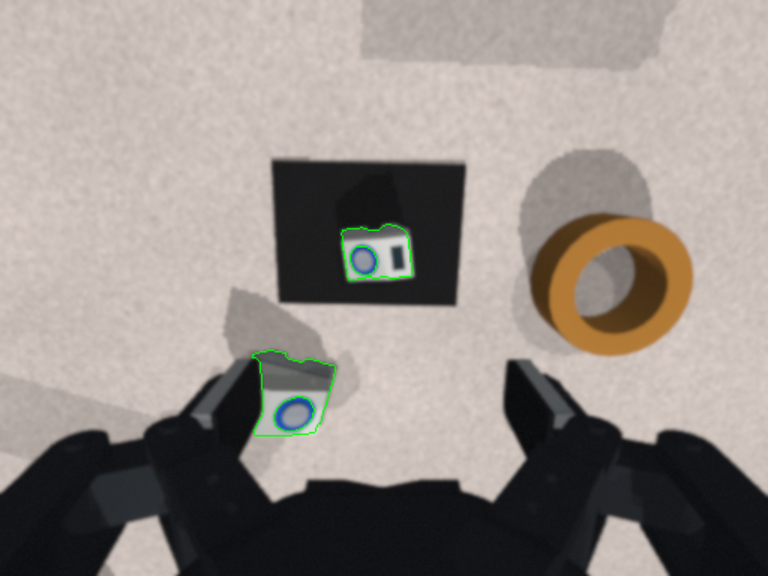

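```bash
cat >> h.py <<'E'
from scipy.optimize import minimize
B=[(x,y,z) for y in(-17,17) for x,z in((-28,4),(28,4),(28,42),(6,42),(-28,26))]
F=[(x,y,z) for z in(0,4) for x,y in((-30,-24),(-30,24),(22,24),(22,-24),(30,17),(30,-17))]
LOG=[np.array(B)/1e3,np.array(F)/1e3]
def place(P,x,y,yaw,z0):
    c,s=np.cos(yaw),np.sin(yaw); return P@np.array([[c,s,0],[-s,c,0],[0,0,1]])+[x,y,z0]
def sil(c,parts,x,y,yaw,z0,S=4):
    m=np.zeros((384*S,512*S),np.uint8)
    for P in parts: cv2.fillConvexPoly(m,cv2.convexHull(((proj(c,place(P,x,y,yaw,z0))+.5)*S).astype(np.int32)),1)
    return m>0
def fit(views,parts,z0,p0):
    S=4; Ms=[(c,np.kron(m,np.ones((S,S)))>0) for c,m in views]
    def cost(p):
        return sum(1-(lambda a:(a&m).sum()/(a|m).sum())(sil(c,parts,p[0]/1e3,p[1]/1e3,np.radians(p[2]),z0)) for c,m in Ms)
    r=minimize(cost,p0,method="Nelder-Mead",options=dict(initial_simplex=np.array(p0)+np.array([[0,0,0],[6,0,0],[0,6,0],[3,3,8]]),xatol=.1,fatol=1e-4)); return r.x,r.fun
E
python3 - <<'E'
from h import *
vs=[]
for n in("wrist","scene","side"):
    c=cam(n); L=outline_of(n,"logger"); e=proj(c,[.487,-.382,.02])[0]
    L=[r for r in L if np.hypot(*(np.array(r["centre"])-e))<14]
    print(n,e,[(r["centre"],r["confidence"]) for r in L])
    if L: vs.append((c,L[0]["pixels"]))
for v in vs: print(fit([v],LOG,.003,[487,-380,5]))
x,f=fit(vs,LOG,.003,[487,-380,5]); print(x,f)
c=vs[0][0]; print(proj(c,place(np.array([[-.012,0,.0357]]),x[0]/1e3,x[1]/1e3,np.radians(x[2]),.003)))
# white body pixels bottom edge
E
```

```text
wrist [249.34742086 176.47759331] [([250.7, 170.5], 0.82)]
scene [191.82522439 273.10395746] [([193.8, 269.6], 0.54)]
side [316.00336399 151.44193266] [([316.0, 150.2], 0.58)]
(array([ 487.91313551, -373.9867927 ,    6.41152515]), np.float64(0.051153612629022516))
(array([ 486.43888581, -373.62785172,    5.25857121]), np.float64(0.06837248322147649))
(array([ 491.40724632, -379.12071327,   15.95053938]), np.float64(0.08480662983425413))
[ 487.78137787 -374.08971075    5.18988947] 0.3005443391424123
[[240.06287445 174.13682761]]
```

Call:
carry_out(rows="3 2 0 10.6;3 2 0 10.6;3 2 0 10.6;2 1 0 10.6;0 0 -20 10.6;0 0 -20 10.6;0 0 -20 10.6;0 0 -20 10.6;0 0 -20 10.6;0 0 0 0")

```text
t: 4.72
eef_pos: [0.5028, -0.3725, 0.1298]
tool_rot: [-0.001, -0.046, 0.999, 0.001]
contact_force: [-1.4, -0.0, 0.2]
gripper_width: 0.993
grasp_force: 0.0
```

```bash
python3 - <<'E'
from h import *
o=get_obs(); print(o["t"],o["q"],o["eef_pos"],o["tool_rot"])
c=cam("wrist"); cv2.imwrite("pics/w2.png",c["img"])
for th,z in (("logger",.003),("contact",.0387)):
    for r in place_of("wrist",th): print(th,np.round(r["centre"],1),r["confidence"],onz(c,r["centre"],z).round(4))
for r in outline_of("wrist","logger")[:2]: print(r["centre"],r["confidence"],fit([(c,r["pixels"])],LOG,.003,[487,-374,6]))
E
```

```text
4.725 [ 0.69055959  0.51476121 -0.20524674  1.75362231  0.1287983   0.88968726
  2.09270559] [ 0.50284139 -0.37253933  0.12976691] [-0.00127312 -0.04613948  0.99893356  0.00112307]
logger [115.4  66. ] 0.95 [ 0.3997 -0.5072  0.003 ]
logger [254.5 177.4] 0.72 [ 0.4906 -0.3727  0.003 ]
logger [255.  170.3] 0.33 [ 0.4834 -0.3729  0.003 ]
contact [255.  171.8] 0.93 [ 0.4782 -0.3735  0.0387]
contact [77.4 76.8] 0.84 [ 0.4149 -0.5205  0.0387]
[253.0, 182.3] 0.84 (array([ 488.18160837, -374.4912908 ,    6.47540467]), np.float64(0.053157488703574396))
[101.2, 56.8] 0.77 (array([ 487., -374.,    6.]), np.float64(1.0))
```

Call:
carry_out(rows="2 0 -25 1;0 0 -25 0;0 0 -25 0;0 0 -20 0;0 0 -15 0;0 0 -4 0;0 0 0 0")

```text
t: 5.8
eef_pos: [0.5063, -0.3732, 0.0176]
tool_rot: [0.0, -0.056, 0.998, -0.0]
contact_force: [-0.7, -0.8, 0.6]
gripper_width: 0.995
grasp_force: 0.0
```

Call:
carry_out(rows="0 0 0 0;0 0 0 0;0 0 0 0;0 0 0 0;0 0 0 0;0 0 0 0", claw=25, force=40)

```text
t: 6.55
eef_pos: [0.5064, -0.3733, 0.0179]
tool_rot: [0.0, -0.056, 0.998, -0.0]
contact_force: [0.2, -0.6, 6.0]
gripper_width: 0.388
grasp_force: 41.2
```

Call:
carry_out(rows="0 0 30 0;0 0 50 0;0 0 55 0;20 20 55 -2;36 46 50 -2;36 46 42 -2;40 50 0 -2;40 50 0 0;40 50 0 0")

```text
t: 7.68
eef_pos: [0.7042, -0.1277, 0.2836]
tool_rot: [-0.001, 0.014, 1.0, -0.0]
contact_force: [0.4, -1.4, -1.3]
gripper_width: 0.392
grasp_force: 40.5
```

Call:
carry_out(rows="40 50 0 0;12 30 0 0;0 0 0 0;0 0 0 0;0 0 0 0")

```text
t: 8.3
eef_pos: [0.7542, -0.0527, 0.2843]
tool_rot: [-0.0, 0.015, 1.0, -0.001]
contact_force: [1.1, -0.2, -1.8]
gripper_width: 0.394
grasp_force: 40.5
```

```bash
python3 - <<'E'
from h import *
o=get_obs(); print(o["t"],o["q"],o["eef_pos"],o["tool_rot"],o["contact_force"],o["gripper_width"])
c=cam("wrist"); cv2.imwrite("pics/w3.png",c["img"]); np.save("w3.npy",c["W"])
for th,z in (("shoe_home",.135),("shoe_mouth",.135),("clip_left",.14),("clip_right",.14),("case",0)):
    for r in place_of("wrist",th): print(th,np.round(r["centre"],1),r["confidence"],onz(c,r["centre"],z).round(4))
cv2.imwrite("pics/w3b.png",cv2.resize(c["img"],(768,576)))
E
```

```text
8.3 [ 0.13905484  0.59765571 -0.25721642  1.24627893  0.14965632  1.3165309
  1.42717391] [ 0.7542207  -0.05274067  0.28428238] [-2.72434075e-04  1.52793393e-02  9.99883040e-01 -6.12163528e-04] [ 1.12613007 -0.18250697 -1.83527095] 0.39352065255500857
shoe_home [276.6  99.7] 0.93 [ 0.6678 -0.0272  0.135 ]
shoe_mouth [275.4  79.6] 0.57 [ 0.6489 -0.0282  0.135 ]Traceback (most recent call last):
  File "<stdin>", line 5, in <module>
ValueError: it knows: bottle, carton, case, contact, logger, shoe_home, shoe_mouth, stand, tape, tip_end, wand
```

```bash
python3 - <<'E'
from h import *
c=cam("wrist"); im=c["img"]
hsv=cv2.cvtColor(im,cv2.COLOR_BGR2HSV)
m=((hsv[...,0]>5)&(hsv[...,0]<20)&(hsv[...,1]>180)&(hsv[...,2]>120)).astype(np.uint8); n,_,st,ce=cv2.connectedComponentsWithStats(m)
for s,p in zip(st[1:],ce[1:]):
    if s[4]>8: print(s,p,onz(c,p,.1445).round(4))
v=cv2.resize(im[0:200,160:400],(720,600),interpolation=2); cv2.imwrite("pics/w3b.png",v)
E
```

```text
[235  92   9  12 103] [239.01941748  97.23300971] [ 0.6652 -0.0636  0.1445]
[307  92  10  12 108] [311.17592593  97.5462963 ] [0.6676 0.0067 0.1445]
```

View pics/w3b.png

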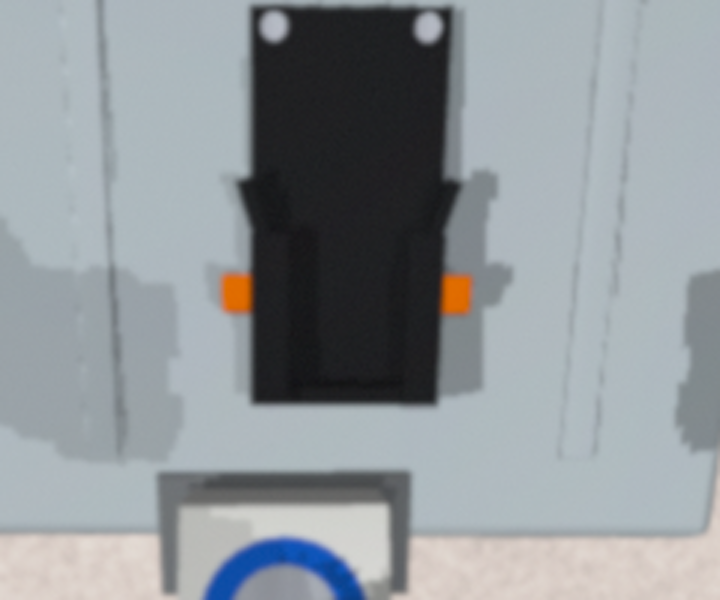

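```bash
python3 - <<'E'
from h import *
c=cam("wrist"); o=get_obs(); print(o["eef_pos"],o["tool_rot"])
g=lambda u,v,z: onz(c,[160+u/3-.33,v/3-.33],z)
s1,s2=g(274,26,.1355),g(428,26,.1355); print("screws",s1,s2,(s1+s2)/2,"yaw",np.degrees(np.arctan2(-(s2-s1)[0],(s2-s1)[1])))
a,b=g(252,8,.135),g(452,8,.135);d,e=g(252,403,.1445),g(438,403,.1445)
for n,p,q in(("rear",a,b),("front",d,e)): print(n,p,q,(p+q)/2,"w",np.linalg.norm(p-q),"yaw",np.degrees(np.arctan2(-(q-p)[0],(q-p)[1])))
m1,m2=(a+b)/2,(d+e)/2; print("axis yaw",np.degrees(np.arctan2(*(m2-m1)[1::-1])),"len",np.linalg.norm((m2-m1)[:2]))
z=o["eef_pos"][2]-.0145
f1,f2=g(158,472,z+.004),g(411,472,z+.004); print("foot rear",f1,f2,(f1+f2)/2,"w",np.linalg.norm(f2-f1),"yaw",np.degrees(np.arctan2(-(f2-f1)[0],(f2-f1)[1])))
b1,b2=g(178,505,z+.026),g(388,503,z+.026);print("body rear",b1,b2,"w",np.linalg.norm(b2-b1))
for r in place_of("wrist","contact"): print(r["centre"],r["confidence"],onz(c,r["centre"],z+.0357))
E
```

```text
[ 0.75457469 -0.05118525  0.28463484] [ 8.10149815e-05  1.44462222e-02  9.99895642e-01 -7.58009349e-05]
screws [ 0.58685855 -0.0490369   0.1355    ] [ 0.58825154 -0.00132062  0.1355    ] [ 0.58755505 -0.02517876  0.1355    ] yaw -1.6721633260424378
rear [ 0.58160485 -0.05566647  0.135     ] [0.58340566 0.00610501 0.135     ] [ 0.58250525 -0.02478073  0.135     ] w 0.06179772168257943 yaw -1.6698608025582051
front [ 0.70043573 -0.06014474  0.1445    ] [0.70229785 0.00233159 0.1445    ] [ 0.70136679 -0.02890657  0.1445    ] w 0.06250407318066263 yaw -1.7072019549979223
axis yaw -1.9880167399086937 len 0.11893312533032308
foot rear [ 0.70564694 -0.07273863  0.27413484] [ 0.70705941 -0.02582615  0.27413484] [ 0.70635318 -0.04928239  0.27413484] w 0.046933741062424435 yaw -1.7245765612514825
body rear [ 0.70814749 -0.06640804  0.29613484] [ 0.70883723 -0.03273909  0.29613484] w 0.03367600735523902
[252.7, 207.0] 0.8 [ 0.72517937 -0.05066113  0.30583484]
```

Call:
carry_out(rows="-40 8 0 0;-45 8 0 0;-46 8 -20 -0.2;0 0 -40 0;0 0 -35 0;0 0 -20 0;0 0 -10 0;0 0 0 0;0 0 0 0")

```text
t: 9.72
eef_pos: [0.6245, -0.0264, 0.1606]
tool_rot: [0.001, 0.016, 1.0, 0.0]
contact_force: [-0.1, 0.2, -1.5]
gripper_width: 0.388
grasp_force: 40.5
```

```bash
cat > l.py <<'E'
from h import *
import sys
c=cam("wrist"); o=get_obs(); print(o["t"],o["eef_pos"],o["tool_rot"],o["contact_force"],o["torque"])
hsv=cv2.cvtColor(c["img"],cv2.COLOR_BGR2HSV)
m=((hsv[...,0]>5)&(hsv[...,0]<20)&(hsv[...,1]>180)&(hsv[...,2]>100)).astype(np.uint8); n,_,st,ce=cv2.connectedComponentsWithStats(m)
for s,p in zip(st[1:],ce[1:]):
    if s[4]>8: print(s,p,onz(c,p,.1445).round(4))
cv2.imwrite(f"pics/{sys.argv[1]}.png",c["img"])
E
python3 l.py w4
```

```text
9.775 [ 0.62453003 -0.02640103  0.16061649] [9.95246293e-04 1.57552315e-02 9.99875383e-01 1.89993360e-05] [ 0.80675073 -0.07140001 -1.03835626] [ 0.04267679  0.03841814 -0.01172776]
```

Call:
carry_out(rows="0 0 -8 0;0 0 -1.5 0;0 0 -1 0;0 0 0 0")

```text
t: 10.28
eef_pos: [0.6235, -0.0265, 0.1499]
tool_rot: [-0.0, 0.016, 1.0, -0.0]
contact_force: [-4.9, -0.9, 6.6]
gripper_width: 0.388
grasp_force: 41.4
```

Call:
carry_out(rows="0 0 0.7 0;4 -0.1 0 0;4 -0.1 0 0;4 -0.2 0 0;0 0 0 0")

```text
t: 10.9
eef_pos: [0.6366, -0.0267, 0.1499]
tool_rot: [0.001, 0.016, 1.0, 0.0]
contact_force: [-1.0, -0.4, 3.0]
gripper_width: 0.389
grasp_force: 41.1
```

Call:
carry_out(rows="4 -0.1 0 0;4 -0.1 0 0;4 -0.2 0 0;4 -0.1 0 0;4 -0.1 0 0;0 0 0 0")

```text
t: 11.65
eef_pos: [0.656, -0.0274, 0.1499]
tool_rot: [0.0, 0.016, 1.0, -0.0]
contact_force: [-2.8, -0.4, 5.9]
gripper_width: 0.39
grasp_force: 41.3
```

```bash
python3 l.py w5
```

```text
11.7 [ 0.65600467 -0.02746629  0.14986987] [ 1.65382391e-04  1.57309863e-02  9.99876246e-01 -3.28893621e-05] [-2.59826299 -0.50995571  5.79097766] [-0.04429474  0.56320711 -0.02209299]
[186 242  11  20 138] [190.02898551 249.63043478] [ 0.6607 -0.0651  0.1445]
[314 242   5  12  37] [316.45945946 247.27027027] [0.6616 0.0098 0.1445]
```

Going smoothly into the mouth; continue past the clips.

Call:
carry_out(rows="4 -0.1 0 0;4 -0.1 0 0;4 -0.2 0 0;4 -0.1 0 0;4 -0.1 0 0;0 0 0 0")

```text
t: 12.45
eef_pos: [0.6746, -0.0287, 0.1499]
tool_rot: [-0.001, 0.016, 1.0, -0.001]
contact_force: [-7.2, -1.9, 9.1]
gripper_width: 0.388
grasp_force: 41.6
```

Call:
carry_out(rows="3 -0.1 0 0;3 -0.1 0 0;3 -0.1 0 0;0 0 0 0;2 0 0 0;2 0 0 0;0 0 0 0")

```text
t: 13.32
eef_pos: [0.6845, -0.0289, 0.15]
tool_rot: [-0.005, 0.016, 1.0, -0.001]
contact_force: [-17.4, -1.0, 17.0]
gripper_width: 0.394
grasp_force: 42.8
```

```bash
python3 l.py w6; python3 - <<'E'
import cv2; cv2.imwrite("pics/w6c.png",cv2.resize(cv2.imread("pics/w6.png")[110:330,130:390],(780,600),interpolation=2)[:600])
E
```

```text
13.375 [ 0.68451224 -0.02892362  0.14995434] [-4.67768202e-03  1.61182216e-02  9.99858890e-01 -7.23217129e-04] [-18.42206906  -0.81030521  17.1946202 ] [-0.14680304  4.03471542 -0.10703681]
[184 198  16  20 299] [191.22073579 207.79264214] [ 0.6633 -0.0634  0.1445]
[307 198  17  21 307] [314.93159609 208.40390879] [0.6659 0.0068 0.1445]
```

View pics/w6c.png

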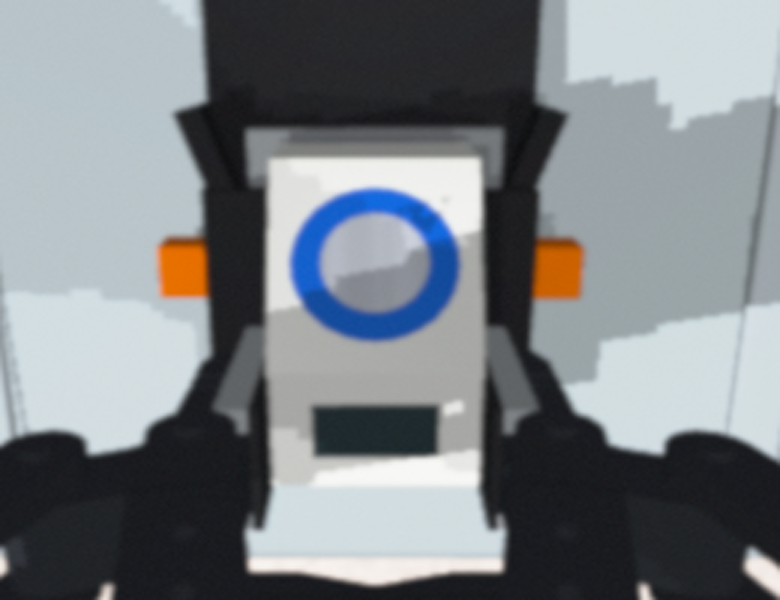

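Call:
carry_out(rows="-2 0 0.5 0;-1.5 0 0 0;0 0 0 0")

```text
t: 13.75
eef_pos: [0.6842, -0.0289, 0.1499]
tool_rot: [-0.001, 0.016, 1.0, -0.0]
contact_force: [-6.6, -0.6, 6.6]
gripper_width: 0.39
grasp_force: 41.1
```

Call:
carry_out(rows="0 0 0 0;0 0 0 0;0 0 0 0;0 0 0 0;0 0 20 0;0 0 40 0;0 0 40 0;30 0 40 0;40 0 0 0;0 0 0 0", claw=85)

```text
t: 15.0
eef_pos: [0.757, -0.0281, 0.2912]
tool_rot: [0.001, 0.016, 1.0, 0.0]
contact_force: [-0.1, -0.3, -0.2]
gripper_width: 0.996
grasp_force: 0.0
```

```bash
python3 l.py w7; python3 - <<'E'
from h import *
c=cam("wrist")
for r in place_of("wrist","contact")[:2]: print("contact",r["centre"],r["confidence"],onz(c,r["centre"],.1707))
for th in("shoe_home","shoe_mouth"):
  for r in place_of("wrist",th)[:2]: print(th,r["centre"],r["confidence"],onz(c,r["centre"],.135))
for r in outline_of("wrist","logger")[:1]: print(r["confidence"],fit([(c,r["pixels"])],LOG,.135,[667,-28,-2]))
# contact ellipse: grey disc inside blue ring
hsv=cv2.cvtColor(c["img"],cv2.COLOR_BGR2HSV); m=((abs(hsv[...,0].astype(int)-110)<15)&(hsv[...,1]>150)&(hsv[...,2]>60)).astype(np.uint8)
n,_,st,_=cv2.connectedComponentsWithStats(m); print(st[1:][st[1:,4]>30])
i=1+st[1:,4].argmax(); ys,xs=np.nonzero(_:=m*0+(cv2.connectedComponents(m)[1]==i)); e=cv2.fitEllipse(cv2.convexHull(np.c_[xs,ys].astype(np.float32))); print(e,onz(c,e[0],.135+.0357-.0018))
E
```

```text
15.05 [ 0.75570589 -0.02808117  0.29073355] [2.33011971e-04 1.56709934e-02 9.99877153e-01 2.11336130e-04] [-1.0821146  -0.48976177 -0.09390873] [ 0.02384454 -0.02778104 -0.02289171]
[211  90   9  11  97] [215.08247423  95.        ] [ 0.6647 -0.0635  0.1445]
[282  90   9  12  87] [286.22988506  95.34482759] [0.6673 0.0072 0.1445]
contact [250.8, 83.4] 0.96 [ 0.65662269 -0.02742327  0.1707    ]
0.67 (array([666.18066503, -27.24291328,  -2.09576221]), np.float64(0.14675273622576712))
[[238  70  28  25 236]]
((251.29869079589844, 81.85176849365234), (24.992319107055664, 27.405241012573242), 84.97176361083984) [ 0.65513218 -0.02694557  0.1689    ]
```

Call:
carry_out(rows="-26 49 5 0;-26 49 5 0;-26 49 0 0;-26 49 0 0;-26 49 0 0;-26 49 0 0;-26 49 0 0;-26 49 0 0;0 0 0 0;0 0 0 0")

```text
t: 16.55
eef_pos: [0.5472, 0.363, 0.3003]
tool_rot: [0.0, 0.016, 1.0, -0.0]
contact_force: [0.7, -1.2, -0.7]
gripper_width: 0.995
grasp_force: 0.0
```

```bash
python3 - <<'E'
from h import *
c=cam("wrist"); o=get_obs(); print(o["t"],o["q"].round(2),o["eef_pos"],o["tool_rot"])
for th,z in(("wand",.065),("stand",0),("bottle",0),("carton",0)):
  for r in place_of("wrist",th)[:2]: print(th,r["centre"],r["confidence"],onz(c,r["centre"],z))
hsv=cv2.cvtColor(c["img"],cv2.COLOR_BGR2HSV); m=((abs(hsv[...,0].astype(int)-25)<8)&(hsv[...,1]>150)&(hsv[...,2]>60)).astype(np.uint8)
n,l,st,ce=cv2.connectedComponentsWithStats(m); print(st[1:][st[1:,4]>50])
i=1+st[1:,4].argmax(); ys,xs=np.nonzero(l==i); 
G=[np.array([(x,y,z) for x in(-12,12) for y in(-12,12) for z in(6,76)])/1e3]
print(fit([(c,l==i)],G,.065,[470,367,10]),fit([(c,l==i)],G,.065,[470,367,40]))
x0,y0,w,h=st[i][:4]; a=max(0,y0-40); b=max(0,x0-50)
cv2.imwrite("pics/wd.png",cv2.resize(c["img"][a:a+150,b:b+200],(800,600),interpolation=2)); print(a,b)
E
```

```text
16.6 [-0.4   0.43 -0.39  1.5   0.17  1.25  0.72] [0.54793813 0.36212684 0.30027596] [ 3.44665974e-04  1.65844535e-02  9.99862280e-01 -5.08333968e-04]
wand [30.8, 217.7] 0.66 [0.60826268 0.03071723 0.065     ]
wand [255.9, 114.5] 0.62 [0.473459   0.36773333 0.065     ]
stand [256.9, 112.6] 0.8 [0.46983745 0.369627   0.        ]
stand [256.7, 114.5] 0.61 [0.47265243 0.36923193 0.        ]
bottle [235.9, 232.6] 0.65 [0.66945584 0.32689605 0.        ]
carton [332.7, 199.6] 0.89 [0.6145259  0.49340303 0.        ]
[[241  98  30  31 409]
 [332 217  15  23 135]]
(array([472.33820715, 366.74192244,  10.18500152]), np.float64(0.5840220385674931)) (array([472.63903893, 366.97350434,  57.35974568]), np.float64(0.4498391636509851))
58 191
```

View pics/wd.png

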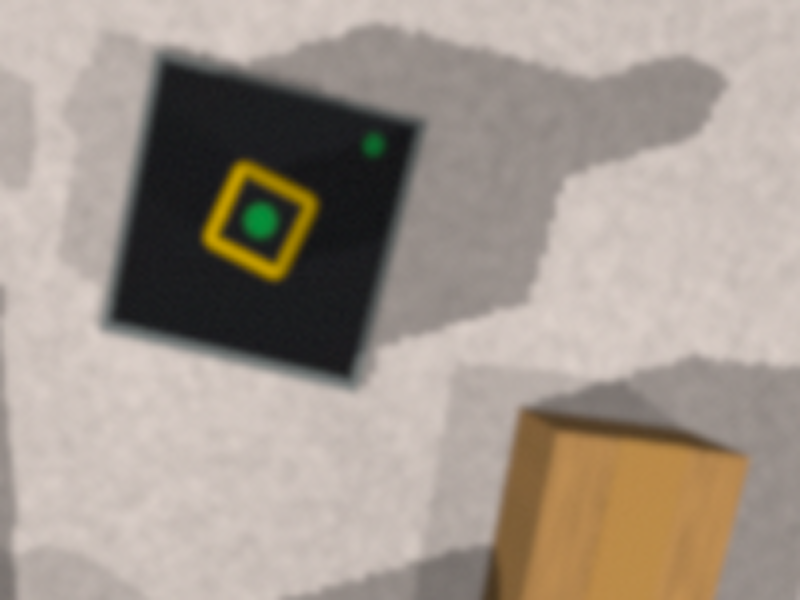

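```bash
python3 - <<'E'
from h import *
c=cam("wrist")
hsv=cv2.cvtColor(c["img"],cv2.COLOR_BGR2HSV); m=((abs(hsv[...,0].astype(int)-25)<8)&(hsv[...,1]>120)&(hsv[...,2]>60)).astype(np.uint8)
n,l,st,ce=cv2.connectedComponentsWithStats(m); i=1+st[1:,4].argmax(); ys,xs=np.nonzero(l==i)
h=cv2.convexHull(np.c_[xs,ys].astype(np.int32)); f=m*0; cv2.fillConvexPoly(f,h,1)
G=[np.array([(x,y,z) for x in(-12,12) for y in(-12,12) for z in(6,76)])/1e3]
print(fit([(c,f)],G,.065,[472,367,-25]),cv2.minAreaRect(h))
P=[onz(c,[191+u/4-.4,58+v/4-.4],.141) for u,v in((243,160),(318,203),(278,280),(204,240))]
print(np.mean(P,0),[np.degrees(np.arctan2(*(P[(k+1)%4]-P[k])[1::-1])).round(1) for k in range(4)],[np.linalg.norm(P[k]-P[k-1]).round(4) for k in range(4)])
for n in("scene","side"):
  k=cam(n)
  for r in place_of(n,"wand")[:1]: print(n,onz(k,r["centre"],.065))
E
```

```text
(array([472.9661456 , 367.35143335, -27.19755006]), np.float64(0.14541602465331283)) ((256.10003662109375, 111.80000305175781), (25.043960571289062, 25.491174697875977), 26.56505012512207)
[0.47366789 0.36679585 0.141     ] [np.float64(59.5), np.float64(-29.9), np.float64(-119.6), np.float64(150.6)] [np.float64(0.0226), np.float64(0.0224), np.float64(0.0222), np.float64(0.0222)]
scene [0.47176314 0.35791644 0.065     ]
side [0.47042937 0.37914988 0.065     ]
```

Call:
carry_out(rows="-25 2 0 -9;-25 2 0 -9;-25 1 0 -8.5;0 0 -40 0;0 0 -50 0;0 0 -50 0;0 0 -40 0;0 0 -25 0;0 0 -9 0;0 0 0 0")

```text
t: 18.3
eef_pos: [0.4723, 0.3688, 0.0862]
tool_rot: [-0.0, 0.244, 0.97, -0.0]
contact_force: [-0.0, -0.3, 0.6]
gripper_width: 0.997
grasp_force: 0.0
```

Call:
carry_out(rows="0 0 0 0;0 0 0 0;0 0 0 0;0 0 0 0;0 0 0 0;0 0 0 0;0 0 0 0", claw=15, force=30)

```text
t: 19.18
eef_pos: [0.4725, 0.3688, 0.0867]
tool_rot: [0.0, 0.245, 0.97, 0.0]
contact_force: [-0.7, -1.0, 6.1]
gripper_width: 0.279
grasp_force: 31.2
```

Call:
carry_out(rows="0 0 10 0;0 0 14 0;0 0 14 0;0 0 0 0", force=20)

```text
t: 19.68
eef_pos: [0.473, 0.3695, 0.1259]
tool_rot: [0.001, 0.245, 0.97, 0.001]
contact_force: [0.0, -0.3, -1.5]
gripper_width: 0.276
grasp_force: 30.4
```

Call:
carry_out(rows="-3.5 1.9 0 0;-3.5 1.9 0 0;-3.5 1.9 -0.5 0;-3.5 1.9 -0.5 0;-3.5 1.9 -0.5 0;0 0 0 0")

```text
t: 20.42
eef_pos: [0.4542, 0.3782, 0.1227]
tool_rot: [-0.0, 0.244, 0.97, -0.0]
contact_force: [1.6, -3.8, 3.4]
gripper_width: 0.276
grasp_force: 30.8
```

Call:
carry_out(rows="-3.5 1.9 0 0;-3.5 1.9 -0.5 0;-3.5 1.9 -0.5 0;-3.6 1.9 -0.5 0;0 0 0 0")

```text
t: 21.05
eef_pos: [0.4398, 0.3861, 0.1208]
tool_rot: [-0.0, 0.244, 0.97, -0.0]
contact_force: [1.8, -2.6, -1.9]
gripper_width: 0.275
grasp_force: 30.2
```

```bash
cat > wt.py <<'E'
from h import *
import sys
from scipy.optimize import least_squares
# wand angle: fit square bar in side+scene+wrist yellow masks
o=get_obs(); print(o["t"],o["eef_pos"].round(4),o["contact_force"].round(1))
q=o["tool_rot"]; from scipy.spatial.transform import Rotation as R
T=R.from_quat(q[[1,2,3,0]]); yaw=T.as_matrix()[:,1]; d=-T.as_matrix()[:,0]; print("d",d.round(3))
if d[0]<0: d=-d
d[2]=0; d/=np.linalg.norm(d); e=np.cross([0,0,1],d)
for n in("side","scene","wrist"):
    c=cam(n); hsv=cv2.cvtColor(c["img"],cv2.COLOR_BGR2HSV)
    m=((abs(hsv[...,0].astype(int)-25)<7)&(hsv[...,1]>120)&(hsv[...,2]>50))
    p=proj(c,o["eef_pos"]+[0,0,.02])[0]; x,y=int(p[0]),int(p[1]); cv2.imwrite(f"pics/{sys.argv[1]}_{n}.png",c["img"])
    k=np.zeros_like(m); r=45 if n!="wrist" else 150; k[max(0,y-r):y+r,max(0,x-r):x+r]=1; m&=k; print(n,(x,y),m.sum())
    for w in("wand","tip_end"):
        L=place_of(n,w); print("  ",w,[(np.round(r["centre"],1).tolist(),round(r["confidence"],2)) for r in L[:2]])
        for r in L[:2]:   # intersect ray with the tilt plane through the TCP
            a,b=ray(c,r["centre"]); t=((o["eef_pos"]-a)@e)/(b@e); P=a+b*t-o["eef_pos"]; print("     u,z rel TCP mm",(P@d*1e3).round(1),(P[2]*1e3).round(1))
E
python3 wt.py t1
```

```text
21.05 [0.4398 0.3861 0.1208] [ 1.8 -2.6 -1.9]
d [ 0.881 -0.473 -0.001]
side (230, 304) 65
   wand [([231.8, 164.5], 0.47)]
     u,z rel TCP mm -50.8 487.5
   tip_end []
scene (279, 130) 80
   wand [([279.9, 139.9], 0.7)]
     u,z rel TCP mm 5.9 -24.5
   tip_end []
wrist (252, 262) 2370
   wand [([256.0, 256.3], 0.69)]
     u,z rel TCP mm -196.4 379.4
   tip_end []
```

Call:
carry_out(rows="1.3 -0.7 0 0;0 0 20 0;0 0 30 0;0 0 50 0;0 0 50 0;0 0 50 0;15 -40 0 5;20 -50 0 5;20 -50 0 5", force=50)

```text
t: 22.62
eef_pos: [0.4972, 0.2443, 0.3215]
tool_rot: [0.0, 0.114, 0.994, 0.001]
contact_force: [1.0, 0.0, -0.6]
gripper_width: 0.275
grasp_force: 53.4
```

Call:
carry_out(rows="20 -50 0 5;20 -50 0 4;20 -50 0 2.4;20 -50 0 0;20 -50 0 0;25 -24 0 0;0 0 0 0;0 0 0 0")

```text
t: 23.62
eef_pos: [0.6216, -0.0275, 0.321]
tool_rot: [-0.0, 0.016, 1.0, 0.001]
contact_force: [-0.9, 0.2, -1.4]
gripper_width: 0.277
grasp_force: 53.4
```

```bash
python3 wt.py t2; python3 - <<'E'
import cv2,numpy as np
a=cv2.imread("pics/t2_side.png");b=cv2.imread("pics/t2_wrist.png");s=cv2.imread("pics/t2_scene.png")
import sys; sys.path.insert(0,".")
from h import *
o=get_obs(); r=[]
for n,i in(("side",a),("scene",s)):
    c=cam(n); x,y=proj(c,o["eef_pos"]-[0,0,.01])[0].astype(int); r.append(cv2.resize(i[y-40:y+40,x-40:x+40],(400,400),interpolation=2)); print(n,x-40,y-40)
cv2.imwrite("pics/t2c.png",np.hstack(r))
E
```

```text
23.625 [ 0.6216 -0.0275  0.321 ] [-0.9  0.2 -1.4]
d [ 0.999 -0.032 -0.001]
side (239, 121) 81
   wand [([233.9, 130.6], 0.52)]
     u,z rel TCP mm 19.9 -17.3
   tip_end []
scene (275, 150) 113
   wand [([280.5, 157.6], 0.78)]
     u,z rel TCP mm 19.0 -3.6
   tip_end []
wrist (254, 261) 2378
   wand [([257.9, 256.5], 0.93)]
     u,z rel TCP mm -81.7 166.0
   tip_end []
side 199 90
scene 235 117
```

View pics/t2c.png

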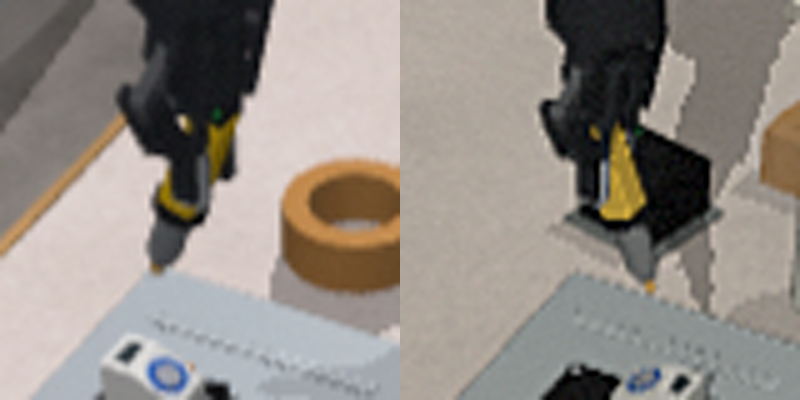

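```bash
cat > ax.py <<'E'
from h import *
def tri(cs,ps):
    A=0;b=0;rr=[]
    for c,p in zip(cs,ps):
        o,d=ray(c,p); d/=np.linalg.norm(d); M=np.eye(3)-np.outer(d,d); A=A+M;b=b+M@o
    return np.linalg.solve(A,b)
def inplane(c,p,T,d,e):
    a,b=ray(c,p); t=((T-a)@e)/(b@e); P=a+b*t-T; return np.array([P@d,P[2]])*1e3
E
python3 - <<'E'
from ax import *
o=get_obs();T=o["eef_pos"]; d=np.array([.9995,-.0316,0]); e=np.array([.0316,.9995,0])
si,sc=cam("side"),cam("scene")
tip=[(230.2,143.8),(285.2,174.6)]; top=[(242.4,112.6),(282.8,143.4)]
for nm,p in(("tip",tip),("top",top)):
    P=tri([si,sc],p); print(nm,"tri",(P-T).round(4),"side",inplane(si,p[0],T,d,e).round(1),"scene",inplane(sc,p[1],T,d,e).round(1))
for i,c in((0,si),(1,sc)):
    v=inplane(c,top[i],T,d,e)-inplane(c,tip[i],T,d,e); print("tilt",np.degrees(np.arctan2(-v[0],v[1])),"len",np.hypot(*v))
    # predicted pixels for tilts
    for th in(20,25,30):
        t=np.radians(th); pad=T+[0,0,.019]; a=np.array([-np.sin(t)*d[0],-np.sin(t)*d[1],np.cos(t)])
        print(th,proj(c,[pad-.0977*a,pad+.0353*a]).round(1).tolist(),tip[i],top[i])
E
```

```text
tip tri [ 0.0358  0.002  -0.0698] side [ 36.3 -72.3] scene [ 38.6 -66.5]
top tri [0.0077 0.0013 0.0477] side [-10.3  51.6] scene [26.6 55.2]
tilt 20.618600039876046 len 132.34875567884936
20 [[231.0, 144.2], [243.0, 112.6]] (230.2, 143.8) (242.4, 112.6)
25 [[228.7, 142.6], [243.9, 113.2]] (230.2, 143.8) (242.4, 112.6)
30 [[226.5, 140.9], [244.8, 113.9]] (230.2, 143.8) (242.4, 112.6)
tilt 5.615452704380639 len 122.32743395323747
20 [[283.8, 175.6], [272.2, 141.1]] (285.2, 174.6) (282.8, 143.4)
25 [[285.9, 175.5], [271.4, 141.2]] (285.2, 174.6) (282.8, 143.4)
30 [[287.9, 175.3], [270.7, 141.3]] (285.2, 174.6) (282.8, 143.4)
```

```bash
python3 - <<'E'
from ax import *
o=get_obs();T=o["eef_pos"]; d=np.array([.9995,-.0316,0]); e=np.array([.0316,.9995,0]); pad=T+[0,0,.019]
def pts(t,L=.0353):
    a=np.array([-np.sin(t)*d[0],-np.sin(t)*d[1],np.cos(t)]); b=np.array([np.cos(t)*d[0],np.cos(t)*d[1],np.sin(t)]); return a,b
c=cam("wrist"); hsv=cv2.cvtColor(c["img"],cv2.COLOR_BGR2HSV).astype(int)
g=((abs(hsv[...,0]-70)<15)&(hsv[...,1]>120)&(hsv[...,2]>60)).astype(np.uint8); n,l,st,ce=cv2.connectedComponentsWithStats(g); print("green",[(s.tolist(),p.round(1).tolist()) for s,p in zip(st[1:],ce[1:]) if s[4]>20])
y=((abs(hsv[...,0]-25)<8)&(hsv[...,1]>120)&(hsv[...,2]>50)).astype(np.uint8); n,l,st,ce=cv2.connectedComponentsWithStats(y); i=1+st[1:,4].argmax(); print("yellow",st[i]); 
ys,xs=np.nonzero(l==i); print(cv2.approxPolyDP(cv2.convexHull(np.c_[xs,ys].astype(np.int32)),3,True)[:,0].tolist())
for th in(15,20,25,30):
    a,b=pts(np.radians(th)); top=pad+.0353*a; print(th,proj(c,[top]+[top+sx*.012*b+sy*.012*e for sx in(-1,1) for sy in(-1,1)]).round(1).tolist(), "bottom",proj(c,[pad-.0347*a+.012*(-b+s*e) for s in(-1,1)]).round(1).tolist())
# side/scene refined tip: brass pixels
for n,p in(("side",(230.2,143.8)),("scene",(285.2,174.6))):
    k=cam(n); im=k["img"]; x,yy=map(int,p); h=cv2.cvtColor(im,cv2.COLOR_BGR2HSV).astype(int); w=h[yy-7:yy+5,x-6:x+7]
    print(n,x-6,yy-7); print((w[...,0]*1000+w[...,1]).tolist())
E
```

```text
green [([244, 277, 22, 22, 390], [254.7, 287.5])]
yellow [ 223  239   64   77 2379]
[[281, 314], [227, 313], [223, 304], [225, 258], [237, 240], [270, 239], [284, 256], [286, 305]]
15 [[252.3, 285.5], [219.8, 253.4], [284.5, 253.3], [220.1, 317.6], [284.6, 317.5]] bottom [[234.1, 228.3], [272.4, 228.2]]
20 [[252.2, 277.2], [220.2, 244.7], [284.2, 244.5], [219.8, 310.3], [284.8, 310.2]] bottom [[234.3, 233.0], [272.3, 232.9]]
25 [[252.2, 268.7], [220.6, 236.3], [283.8, 236.2], [219.5, 302.5], [285.0, 302.3]] bottom [[234.4, 237.8], [272.3, 237.7]]
30 [[252.2, 260.3], [221.1, 228.4], [283.3, 228.3], [219.3, 294.1], [285.1, 293.9]] bottom [[234.4, 242.7], [272.2, 242.6]]
side 224 136
[[7020, 9020, 8021, 7021, 7020, 9, 120009, 108016, 113013, 130010, 113015, 113016, 165006], [7020, 9020, 10021, 5020, 6018, 150003, 113013, 113013, 113013, 113014, 120014, 98016, 6018], [6019, 7020, 6019, 5020, 6015, 130009, 105013, 102017, 105014, 120011, 114018, 120012, 6020], [7021, 7020, 5020, 6019, 4013, 120006, 113013, 113014, 114017, 110011, 110012, 135006, 7021], [8019, 9020, 9020, 10021, 5019, 1500
[... 1134 characters left out ...]
3013, 12026, 16026, 16030, 14027, 15027, 15027], [16029, 15027, 18022, 75006, 94019, 94020, 110011, 14025, 14027, 14029, 17030, 15031, 15025], [18027, 16031, 14031, 21016, 18013, 18096, 18129, 15025, 15025, 15032, 14029, 16030, 15028], [21012, 16020, 15024, 16022, 20056, 18172, 19187, 12024, 17025, 17028, 16028, 15029, 12028], [97016, 90015, 75007, 23007, 21025, 18126, 17115, 14024, 13026, 15026, 16030, 17028, 17027], [81012, 85011, 94012, 97016, 95018, 90008, 45004, 21015, 16021, 16026, 17028, 14029, 15029], [90010, 90009, 80010, 86012, 86012, 86014, 93016, 90013, 85012, 30009, 18018, 14025, 14031], [80010, 80010, 90009, 90007, 90009, 85010, 90009, 90009, 90012, 90011, 90017, 95014, 25011]]
```

```bash
cat > ft.py <<'E'
from ax import *
from scipy.optimize import least_squares
def run(T,obs,drop=None,prior=None):
    d=np.array([.9995,-.0316,0]); e=np.array([.0316,.9995,0])
    def pt(p,x,y,z):
        t=p[3]; a=np.array([0,0,np.cos(t)])-np.sin(t)*d; b=np.cos(t)*d+np.array([0,0,np.sin(t)])
        return T+p[0]*d+p[1]*e+np.array([0,0,p[2]])+x*b+y*e+z*a
    cams=list(obs)
    def res(p):
        r=[]
        for i,n in enumerate(cams):
            c,sh,sg,L=obs[n]
            off=p[4+2*i:6+2*i]; r+=list(off/sh)
            for w,px,wt in L:
                q=proj(c,pt(p,*w))[0]+off-px; r+=[x/sg*k for x,k in zip(q,wt)]
        return np.array(r)
    p0=np.r_[.017,0,-.017,np.radians(23),np.zeros(2*len(cams))]
    s=least_squares(res,p0); J=np.linalg.inv(s.jac.T@s.jac)
    print("origin rel TCP mm",(s.x[:3]*1e3).round(1),"tilt",np.degrees(s.x[3]).round(2),"+-",np.degrees(np.sqrt(J[3,3])).round(2),"off",s.x[4:].round(1),"cost",s.cost.round(2))
    print("tip rel TCP world mm",((pt(s.x,0,0,-.057)-T)*1e3).round(1)); return s
E
python3 - <<'E'
from ft import *
T=get_obs()["eef_pos"]; w,si,sc=cam("wrist"),cam("side"),cam("scene")
W=[((0,0,.076),(254.7,287.5),(1,1)),((.012,0,.076),(254,314),(0,1)),((-.012,0,.006),(253.5,239.5),(0,1)),((0,-.012,.076),(223.5,287),(1,0)),((0,.012,.076),(286,287),(1,0))]
S=[((0,0,.076),(242.4,112.6),(1,1)),((0,0,-.051),(229.9,142.4),(1,1))]
C=[((0,0,-.051),(284.6,174.2),(1,1))]
run(T,dict(wrist=(w,4,1,W),side=(si,.8,.5,S),scene=(sc,.5,.5,C)))
run(T,dict(wrist=(w,4,1,W),scene=(sc,.5,.5,C)))
run(T,dict(wrist=(w,4,1,W)))
run(T,dict(side=(si,.8,.5,S),scene=(sc,.5,.5,C)))
E
```

```text
origin rel TCP mm [ 19.    0.7 -21.4] tilt 20.58 +- 0.57 off [ 0.5  0.8  0.4 -0.5 -0.1 -0.4] cost 9.84
tip rel TCP world mm [ 39.1  -0.5 -74.7]
origin rel TCP mm [ 18.5   1.7 -23.3] tilt 19.64 +- 0.8 off [-2.   2.3 -0.  -0.5] cost 7.84
tip rel TCP world mm [ 37.7   0.5 -77. ]
origin rel TCP mm [ 19.9   0.9 -25.4] tilt 19.34 +- 1.12 off [-0.   1.6] cost 5.99
tip rel TCP world mm [ 38.8  -0.3 -79.2]
origin rel TCP mm [ 17.2   0.8 -18.6] tilt 21.64 +- 0.88 off [-0.1  0.  -0.   0. ] cost 0.04
tip rel TCP world mm [ 38.3  -0.4 -71.6]
```

Call:
carry_out(rows="40 -17 0 0;40 -17 0 0;42 -16 0 0;0 0 -40 0;0 0 -50 0;0 0 -40 0;0 0 -6 0;0 0 0 0;0 0 0 0", force=25)

```text
t: 25.7
eef_pos: [0.7454, -0.079, 0.1879]
tool_rot: [0.002, 0.017, 1.0, -0.0]
contact_force: [-0.1, 0.2, -1.5]
gripper_width: 0.27
grasp_force: 53.4
```

Call:
carry_out(rows="-4 0 0 0;-4 0 0 0;0 0 0 0")

```text
t: 26.08
eef_pos: [0.7356, -0.079, 0.1856]
tool_rot: [0.0, 0.017, 1.0, -0.0]
contact_force: [-0.1, -0.1, -0.6]
gripper_width: 0.275
grasp_force: 53.4
```

Call:
carry_out(rows="-3 0 0 0;-3 0 0 0;0 0 0 0;0 0 0 0", claw=15, force=28)

```text
t: 26.58
eef_pos: [0.7299, -0.0789, 0.1851]
tool_rot: [-0.0, 0.017, 1.0, 0.0]
contact_force: [0.9, 0.2, -0.7]
gripper_width: 0.274
grasp_force: 53.4
```

Call:
carry_out(rows="-2 0 0 0;-2 0 0 0;0 0 0 0")

```text
t: 26.95
eef_pos: [0.726, -0.0789, 0.1855]
tool_rot: [0.0, 0.017, 1.0, 0.0]
contact_force: [-0.6, -0.2, 0.5]
gripper_width: 0.273
grasp_force: 53.6
```

Call:
carry_out(rows="-2 0 0 0;-2 0 0 0;0 0 0 0")

```text
t: 27.32
eef_pos: [0.7236, -0.0789, 0.1858]
tool_rot: [0.002, 0.017, 1.0, 0.0]
contact_force: [5.5, -0.7, -2.0]
gripper_width: 0.276
grasp_force: 53.3
```

Call:
carry_out(rows="-2 0 0 0;-2 0 0 0;-2 0 0 0;0 0 0 0")

```text
t: 27.82
eef_pos: [0.718, -0.0789, 0.1862]
tool_rot: [0.003, 0.017, 1.0, 0.0]
contact_force: [5.4, 0.5, 0.1]
gripper_width: 0.277
grasp_force: 53.4
```

Call:
carry_out(rows="-1.5 0 0 0;0 0 0 0;3 0 0 0;5 0 20 0;0 0 50 0;-20 16 50 0;-40 16 15 0;-30 16 0 0;0 0 0 0;0 0 0 0")

```text
t: 29.08
eef_pos: [0.6321, -0.0315, 0.3196]
tool_rot: [-0.001, 0.017, 1.0, -0.0]
contact_force: [0.3, 0.1, -1.7]
gripper_width: 0.276
grasp_force: 53.4
```

```bash
cat > ms.py <<'E'
from ft import *
o=get_obs(); T=o["eef_pos"]; w,si,sc=cam("wrist"),cam("side"),cam("scene"); print(o["t"],T,o["contact_force"])
hs=lambda c: cv2.cvtColor(c["img"],cv2.COLOR_BGR2HSV).astype(int)
def big(m,near=None,r=9):
    n,l,st,ce=cv2.connectedComponentsWithStats(m.astype(np.uint8)); 
    i=1+st[1:,4].argmax(); return st[i],ce[i],l==i
h=hs(w); s,g,_=big((abs(h[...,0]-70)<15)&(h[...,1]>120)&(h[...,2]>60))
s2,_,m=big((abs(h[...,0]-25)<8)&(h[...,1]>120)&(h[...,2]>50)); print("green",g,"yellow",s2)
x0,y0,ww,hh=s2[:4]
W=[((0,0,.076),g,(1,1)),((.012,0,.076),(0,y0+hh-1.5),(0,1)),((-.012,0,.006),(0,y0+.5),(0,1)),((0,-.012,.076),(x0+.5,0),(1,0)),((0,.012,.076),(x0+ww-1.,0),(1,0))]
def loc(c,P,ok,r):
    x,y=proj(c,P)[0].round().astype(int); h=hs(c)[y-r:y+r+1,x-r:x+r+1]; wt=np.where(ok(h),h[...,1],0).astype(float)
    yy,xx=np.mgrid[y-r:y+r+1,x-r:x+r+1]; print("n",(wt>0).sum(),(x,y)); return ((wt*xx).sum()/wt.sum(),(wt*yy).sum()/wt.sum()) if wt.sum() else None
br=lambda h:(h[...,0]>10)&(h[...,0]<24)&(h[...,1]>55)
gr=lambda h:(abs(h[...,0]-70)<20)&(h[...,1]>90)
tip=T+[.036,-.001,-.066]; top=T+[-.014,0,.050]
S=[];C=[]
p=loc(si,tip,br,5); S+= [((0,0,-.051),p,(1,1))] if p else []
p=loc(si,top,gr,5); S+= [((0,0,.076),p,(1,1))] if p else []
p=loc(sc,tip,br,4); C+= [((0,0,-.051),p,(1,1))] if p else []
print(S,C)
O=dict(wrist=(w,4,1,W),side=(si,.8,.5,S),scene=(sc,.5,.5,C))
run(T,O); run(T,dict(wrist=O["wrist"])); run(T,dict(side=O["side"],scene=O["scene"]))
E
python3 ms.py
```

```text
29.075 [ 0.63214222 -0.03146722  0.31960144] [ 0.32156508  0.09421132 -1.73639594]
green [254.7020202  282.23484848] yellow [ 223  243   64   69 1949]
n 3 (np.int64(228), np.int64(141))
n 7 (np.int64(241), np.int64(112))
n 6 (np.int64(287), np.int64(176))
[((0, 0, -0.051), (np.float64(225.4024024024024), np.float64(140.7057057057057)), (1, 1)), ((0, 0, 0.076), (np.float64(239.5624468988955), np.float64(111.30076465590484)), (1, 1))] [((0, 0, -0.051), (np.float64(288.6827309236948), np.float64(175.77911646586347)), (1, 1))]
origin rel TCP mm [ 21.7   0.9 -20.1] tilt 23.97 +- 0.56 off [ 0.1  0.5  0.1 -0.6 -0.  -0.3] cost 7.16
tip rel TCP world mm [ 44.8  -0.5 -72.2]
origin rel TCP mm [ 22.5   0.9 -23.3] tilt 23.24 +- 1.08 off [-0.   1.2] cost 3.8
tip rel TCP world mm [ 45.   -0.5 -75.6]
origin rel TCP mm [ 21.1   0.9 -17. ] tilt 24.15 +- 0.88 off [-0.   0.1  0.   0. ] cost 1.12
tip rel TCP world mm [ 44.4  -0.5 -69. ]
```

Call:
carry_out(rows="-14 2.5 0 0;-14 2 -13 0;0 0 -30 0;0 0 -20 0;0 0 0 0;0 0 0 0")

```text
t: 29.98
eef_pos: [0.6047, -0.0264, 0.2581]
tool_rot: [0.001, 0.017, 1.0, 0.0]
contact_force: [-0.3, -0.6, -2.5]
gripper_width: 0.271
grasp_force: 53.4
```

```bash
cat > rel.py <<'E'
from ax import *
o=get_obs(); T=o["eef_pos"]; print(o["t"],T,o["contact_force"])
cs=[cam("side"),cam("scene")]; hs=lambda c: cv2.cvtColor(c["img"],cv2.COLOR_BGR2HSV).astype(int)
tip=T+[.043,-.001,-.067]; con=np.array([.6553,-.0274,.1690])
P=[];Q=[]
for n,c in zip(("side","scene"),cs):
    h=hs(c); cv2.imwrite(f"pics/r_{n}_{o['t']:.1f}.png",c["img"])
    def loc(X,ok,r):
        x,y=proj(c,X)[0].round().astype(int); k=h[y-r:y+r+1,x-r:x+r+1]; m=ok(k); yy,xx=np.mgrid[y-r:y+r+1,x-r:x+r+1]; return xx[m],yy[m],k[m][:,1]
    x,y,w=loc(tip,lambda h:(h[...,0]>10)&(h[...,0]<24)&(h[...,1]>55),5); 
    P.append((np.average(x,weights=w),np.average(y,weights=w)) if len(x) else None); k=len(x)
    x,y,_=loc(con,lambda h:(abs(h[...,0]-110)<15)&(h[...,1]>130),9); e=cv2.fitEllipse(cv2.convexHull(np.c_[x,y].astype(np.float32))) if len(x)>6 else None; Q.append(e[0] if e else None)
    print(n,"tip",k,P[-1],"ring",len(x),e,"pred ring",proj(c,con)[0])
if None not in P+Q:
    a,b=tri(cs,P),tri(cs,Q); print("brass mid",a,"ring centre",b)
    nrm=np.array([-.4226*.9995,.4226*.0316,.9063]); v=a-(b+.0018*nrm); print("rel along slope-x, y, normal mm (brass mid; tip end is 6 less)",(v@np.array([.9063,-.0286,.4226])*1e3).round(1),(v@np.array([.0316,.9995,0])*1e3).round(1),(v@nrm*1e3).round(1))
E
python3 rel.py
```

```text
29.975 [ 0.60470942 -0.02641459  0.25807933] [-0.33846634 -0.60896252 -2.53261963]
side tip 4 (np.float64(234.02645502645504), np.float64(160.2724867724868)) ring 10 ((231.9990234375, 164.61705017089844), (5.109570026397705, 6.693070888519287), 112.03617095947266) pred ring [232.0171594  164.71513246]
scene tip 6 (np.float64(281.5267379679144), np.float64(186.45053475935828)) ring 8 ((284.8229064941406, 197.01564025878906), (12.365021705627441, 19.974336624145508), 116.8929443359375) pred ring [283.58942598 193.03017605]
brass mid [ 0.64525067 -0.02439963  0.19314073] ring centre [ 0.66259431 -0.03621582  0.15987648]
rel along slope-x, y, normal mm (brass mid; tip end is 6 less) -2.0 11.3 35.8
```

Call:
carry_out(rows="2.1 -0.4 -4.5 0;2.1 -0.2 -4.5 0;0 0 0 0;0 0 0 0")

```text
t: 30.58
eef_pos: [0.6086, -0.027, 0.2481]
tool_rot: [-0.0, 0.017, 1.0, 0.0]
contact_force: [-0.5, 0.4, -1.5]
gripper_width: 0.275
grasp_force: 53.4
```

```bash
python3 rel.py; python3 - <<'E'
from ax import *
o=get_obs(); r=[]
for n in("side","scene"):
    c=cam(n); x,y=proj(c,[.655,-.027,.18])[0].astype(int); print(n,x-20,y-20); r.append(cv2.resize(c["img"][y-20:y+20,x-20:x+20],(400,400),interpolation=2))
cv2.imwrite("pics/fin.png",np.hstack(r))
E
```

```text
30.575 [ 0.6086472  -0.02700799  0.24805741] [-0.49134205  0.40527474 -1.47372728]
side tip 4 (np.float64(233.26575342465753), np.float64(161.92876712328768)) ring 10 ((231.9990234375, 164.61705017089844), (5.109570026397705, 6.693070888519287), 112.03617095947266) pred ring [232.0171594  164.71513246]
scene tip 6 (np.float64(282.47192513368987), np.float64(189.02540106951872)) ring 6 None pred ring [283.58942598 193.03017605]
side 211 142
scene 263 170
```

View pics/fin.png

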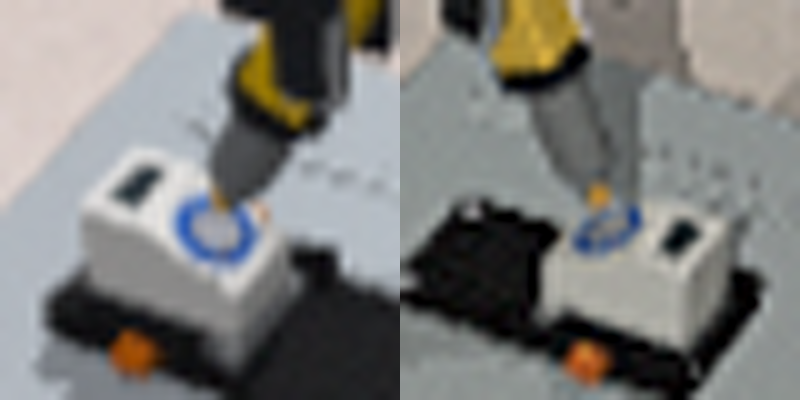

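```bash
python3 - <<'E'
from ax import *
si,sc=cam("side"),cam("scene"); n=np.array([-.4226*.9995,.4226*.0316,.9063]); tx=np.array([.9063,-.0286,.4226]); ty=np.array([.0316,.9995,0])
C=np.array([.6555,-.0273,.1707])
for nm,p,q in(("color",(233.27,161.93),(282.47,189.03)),("eye",(211+222/10-.5,142+196/10-.5),(263+200/10-.5,170+193/10-.5))):
    a=tri([si,sc],[p,q]); v=(a-C)*1e3; print(nm,a,v@tx,v@ty,v@n)
r=tri([si,sc],[(211+217/10-.5,142+230/10-.5),(263+206/10-.5,170+230/10-.5)]); print("ring eye",r,((r-C)*1e3)@tx,((r-C)*1e3)@ty)
for k,v in(("n",n),("tx",tx),("ty",ty)): print(k,"px per 5mm",(proj(si,C+.005*v)-proj(si,C)).round(2),(proj(sc,C+.005*v)-proj(sc,C)).round(2))
E
```

```text
color [ 0.64944214 -0.02571911  0.18390524] 0.04508069172935869 1.3886704293942476 14.547789956984818
eye [ 0.650817   -0.02654024  0.18613223] 2.25573047203803 0.6113975877249065 15.974417827446572
ring eye [ 0.65378144 -0.02708674  0.1706782 ] -1.5728413542453794 0.15884700739131968
n px per 5mm [[ 0.51 -0.9 ]] [[-0.5  -1.17]]
tx px per 5mm [[-1.29 -0.94]] [[ 1.16 -0.06]]
ty px per 5mm [[-0.8   0.93]] [[ 0.64 -0.8 ]]
```

Call:
carry_out(rows="-0.9 -0.7 -0.4 0;1.3 0 -2.7 0;1.3 -0.1 -2.7 0;0 0 0 0;0 0 0 0")

```text
t: 31.5
eef_pos: [0.6103, -0.0278, 0.2423]
tool_rot: [-0.0, 0.017, 1.0, 0.0]
contact_force: [-0.5, 0.2, -1.7]
gripper_width: 0.273
grasp_force: 53.4
```

Call:
carry_out(rows="0.4 0 -0.9 0;0.4 0 -0.9 0;0 0 0 0;0 0 0 0")

```text
t: 32.0
eef_pos: [0.6111, -0.0278, 0.2405]
tool_rot: [0.0, 0.017, 1.0, 0.0]
contact_force: [-1.0, 0.3, -1.9]
gripper_width: 0.271
grasp_force: 53.4
```

Call:
carry_out(rows="0.4 0 -0.9 0;0.5 0 -0.9 0;0 0 0 0;0 0 0 0")

```text
t: 32.5
eef_pos: [0.612, -0.0278, 0.2388]
tool_rot: [-0.0, 0.017, 1.0, 0.0]
contact_force: [-0.9, 0.4, -0.1]
gripper_width: 0.278
grasp_force: 53.4
```

Call:
carry_out(rows="0.4 0 -0.9 0;0 0 0 0;0 0 0 0")

```text
t: 32.88
eef_pos: [0.6124, -0.0278, 0.2379]
tool_rot: [0.0, 0.017, 1.0, 0.0]
contact_force: [-1.3, -0.3, 0.8]
gripper_width: 0.273
grasp_force: 53.4
```

Call:
carry_out(rows="0.4 0 -0.9 0;0 0 0 0;0 0 0 0")

```text
t: 33.25
eef_pos: [0.6128, -0.0278, 0.2369]
tool_rot: [-0.0, 0.017, 1.0, 0.0]
contact_force: [-1.7, -0.2, 0.9]
gripper_width: 0.277
grasp_force: 53.5
```

Call:
carry_out(rows="0.4 0 -0.9 0;0.4 0 -0.9 0;0.2 0 -0.5 0;0 0 0 0;0 0 0 0")

```text
t: 33.88
eef_pos: [0.6138, -0.0279, 0.2347]
tool_rot: [0.0, 0.017, 1.0, 0.0]
contact_force: [-2.1, 0.3, 1.6]
gripper_width: 0.276
grasp_force: 53.6
```

```bash
python3 - <<'E'
from ax import *
f=[];n=np.array([-.4226,.0134,.9063]); tx=np.array([.9063,-.0286,.4226])
for i in range(12):
    c=cam(("side","scene")[i%2]); f.append(get_obs()["contact_force"])
f=np.array(f); b=np.array([-.4,.1,-1.65]); v=f.mean(0)-b; print(f.mean(0),f.std(0)/3.5,"n",v@n,"tx",v@tx,get_obs()["t"],get_obs()["eef_pos"])
E
python3 rel.py; cp -n rel.py /dev/null; python3 - <<'E'
E
```

```text
[-1.75681856 -0.20500991  1.89577374] [0.1561382  0.16814344 0.14618706] n 3.782839132716158 tx 0.27748260835991667 34.475 [ 0.61381519 -0.02784169  0.23462638]
34.475 [ 0.61381519 -0.02784169  0.23462638] [-1.86053014 -0.44456285  2.66705837]
side tip 1 (np.float64(237.0), np.float64(163.0)) ring 10 ((231.99778747558594, 164.49647521972656), (5.367395401000977, 6.698235988616943), 118.36988067626953) pred ring [232.0171594  164.71513246]
scene tip 1 (np.float64(283.0), np.float64(192.0)) ring 4 None pred ring [283.58942598 193.03017605]
```

```bash
python3 -c "
from station import *
print(hand_in())"
```

```text
the job is handed in; nothing more can be done
None
```

I handed the job in at about 34.5 s; the logger appears fully home with both clips snapped back and released, and the wand tip is on the contact at about 3.8 N (roughly half pressed) and about 24° tilt against the 25° face, within an estimated 2 mm of centre.

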